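Load the transfer slide and push its stuck carriage home

ROBOT

A 7-joint arm with a two-finger parallel gripper is mounted at the origin on a cart in front of the work surface, level with it; the furniture and walls round the work are solid. World frame = base frame: x ahead of the robot, y to its left, z up, the work surface at z = 0. Lengths are in m, angles in rad, forces in N, time in s.
With the tool pointing down it reaches from about 0.4 to 0.75 m from the base axis. Payload 19.5 kg.
Tool frame: the origin (TCP) lies at the very end of the fingers, on their centre line; the grasp point (between the pads) lies 19 mm behind it; z points along the fingers, y is the line along which they close (so a half turn about z gives the same grasp; the last joint's range is limited). The gripper opens to 85 mm and grips with 20 to 120 N. Pads are 22 mm wide; open, the fingers measure 114 mm over their backs; the gripper's body (76 mm by 85 mm) begins 54 mm behind the grasp point. The pads swing forward as they close: fully open they stand 13 mm farther back than shut.
Start: joints at [-1.357, 0.707, -0.028, 1.485, 0.022, 0.951, -0.075], TCP at [0.145, 0.556, 0.198] pointing down, gripper open.
Joint ranges: [-2.71, 2.71], [-0.32, 2.16], [-1.57, 1.52], [0, 2.45], [-1.46, 4.6], [0, 2.02], [-2.83, 2.83]. Speed limits (rad/s): [1.89, 1.89, 2.57, 2.57, 3.01, 3.01, 3.01].

INTERFACE

Orientations are given as a unit quaternion [x, y, z, w].
In Python, from plant import * gives the robot as it stands. The module is installed in compiled form; this text tells all that it offers.
- The arm moves only by the tool jog_arm, never from a script. Its argument "moves" is a list of rows, each an object of numbers: "x", "y", "z": the shift along the tool's x, y, z in units of 50 mm (1.0 is 50 mm); "wx", "wy", "wz": the turn, a rotation vector about the tool's x, y, z in units of 6 degrees (1.0 is 6 degrees); "gripper": the opening, from 0 (shut) to 1 (fully open). In form: [{"x": .., "y": .., "z": .., "wx": .., "wy": .., "wz": .., "gripper": ..}, ...]. A call has 1 to 8 rows; each row is the pose to reach, as a shift and turn from the pose commanded when the call began, along the tool's axes at that moment; what a row does not reach only later rows make up. A row lasts 1/8 s, in which the tool goes at most 62.5 mm and 10.7 degrees, less where a joint would pass 70% of its speed; a pose out of reach is approached as far as the arm can. A call with a gripper value outside its range is refused whole. The fingers move at their own pace and stop on an object; "force" is the grip in N (left out, the last holds). Time passes only in rows, so rows that repeat a pose let the fingers close. It gives the time, the measured TCP pose, the force, the opening and the grip force at its end, in the units of the state.
- state(): the state, without advancing time (a new reading comes with each control period).
- grab_frame(name): name is "side" or "top"; returns a dict with "color" (400x640x3 uint8, blue, green, red), "range_z" (400x640 float32, m along the optical axis (not along the pixel's ray), 0 where there is no reading), "mtx" (3x3 intrinsics, pixels), "k1" (the pictures are not rectified: a ray, as slopes to the right and down, at radius r is drawn at 1 + k1 r^2 times it, then the intrinsics apply), "pose" (4x4, takes a point from camera to world coordinates). Camera axes: x right, y down, z forward; pixel columns grow to the right and rows downward; lengths in m; the calibration is good to about 2 mm. A picture is of the moment at which its call begins.
- job_done(): hands the job in; it is judged then, once.
The state is a dict: "time": time; "q": joint angles; "dq": joint speeds; "joint_torque": joint torques, N m; "tcp_pos": TCP position; "tcp_rot": TCP orientation; "wrist_force": force on the tool from outside, world axes, zero at the start; "ft_torque": the same for the moment, N m; "width": finger opening in m; "grip_force": force on a finger pad.
Only numpy, scipy, OpenCV 4.12 (cv2) and the standard library are available. Lean on these libraries where they do the work, as an engineer would, in place of code of your own. Each camera call takes 0.05 s, during which the arm holds its last target. There are 200 camera calls.

TASK

Put the red resin sample mount flat into the round nest of the blue carriage while the carriage is still where you found it. Then push the carriage by its orange plate along the rail: it is stuck and needs a firm push until it breaks free; after that run it slowly on into the grey end housing until it is fully home, resting against the stop hidden inside, without slamming or straining it against that stop. Leave the sample in the nest, let go, and leave everything else on the table alone.

Things in the scene. Friction and masses are not known exactly. Their poses are not given: they have to be found in the camera images.
- red_mount_center (a point): centre (half-way up) of the dark red resin sample mount: an upright disc 30 mm across and 14 mm high, 24 g, standing loose on the table beside the slide. z axis up. It is the only red one of three mounts, which may stand in any order.
- slide_base: transfer slide, fixed on the table: aluminium plate 444 (x) x 70 (y) x 10 mm with a steel rail along its middle (top at 17.5 mm), a dark block at its rear end (30 mm wide, top at 30 mm), a grey housing at its front end. Origin: on the table under the plate's centre; x: the direction to push the carriage, y across, z up. Place and heading differ each time.
- carriage: blue carriage, a block 110 (x) x 60 (y) x 14 mm that slides only along the slide's x; axes as slide_base. Origin: centre of its underside, 18 mm above the table, slide x = -0.115 to -0.095 at the start. A steel tongue 92 mm long reaches forward from its front face. Home is at slide x = -0.016 to 0.050 (hidden), the front face then still 1 to 68 mm short of the housing.
- nest (a point): centre of the floor of the round nest in the carriage's top: a recess 33 mm across, 4 mm deep, chamfered; floor 28 mm, carriage top 32 mm above the table; 12 mm ahead (+x) of the carriage's origin. Axes as slide_base.
- push_plate (a point): centre of the rear (-x) face of the orange upright plate at the carriage's rear end: 8 (x) x 40 (y) mm, 32 to 68 mm above the table; this point is 50 mm up, 53 mm behind the carriage's origin. Push it in +x: the carriage binds, taking 8 to 14 N, until it breaks free somewhere in carriage slide x = -0.072 to -0.042; then it runs with 1 to 3 N of drag.
- end_housing: grey fixed end housing, 114 (x) x 56 (y) mm, top 57 mm above the table; origin at its underside's centre, slide x = 0.163, 10 mm up. Inside, unseen, a rubber stop (gives 0.1 mm per N; over 18 N is too much) meets the tongue. 4 to 10 mm before it a sprung catch adds about 4 N of drag, then draws the carriage onto the stop and holds it there with 1 to 4 N.
- black_mount_a: black resin mount, 30 mm across, 15 mm high; origin centre of underside. Leave it.
- black_mount_b: black resin mount, 30 mm across, 17 mm high; origin centre of underside. Leave it.
- loupe: black stand loupe, 35 mm across, 37 mm high; origin centre of underside. Leave it.
- solvent_bottle: white dropper bottle with red cap, 34 mm across, 92 mm high; origin centre of underside. Leave it.
- calibration_case: closed dark instrument case, 96 x 128 x 40 mm; origin centre of underside. Leave it.
- tape_roll: roll of clear tape lying flat, 62 mm across, 19 mm high; origin centre of underside. Leave it.

How it is judged:
On the way, in this order (a step that is already met when the one before it is completed fails the run):
1. the red mount lies flat in the nest, the carriage still within 8 mm of where it was found (horizontal distance between red_mount_center and nest below 0.004 m and z of red_mount_center in the frame of nest between 0.004 and 0.0095 m and angle between red_mount_center's own z axis and vertical below 0.12 rad and distance of nest from where it was at the start of the episode below 0.008 m), for 0.2 s.
2. the carriage has broken free with the mount aboard (horizontal distance between red_mount_center and nest below 0.004 m and z of red_mount_center in the frame of nest between 0.004 and 0.0095 m and angle between red_mount_center's own z axis and vertical below 0.12 rad and x of nest in the frame of slide_base above -0.028 m), for 0.1 s.
At the end, for the whole second after the job is handed in: The carriage is at rest (under 5 mm/s) and still bears on the hidden stop in the end housing (over 0.4 N); the red mount lies flat in its nest (centre within 4 mm, height within 2.5 mm, tilt under 0.12 rad) (horizontal distance between red_mount_center and nest below 0.004 m and z of red_mount_center in the frame of nest between 0.004 and 0.0095 m and angle between red_mount_center's own z axis and vertical below 0.12 rad and contact force between carriage and end_housing above 0.4 N and linear speed of carriage below 0.005 m/s); the robot touches nothing.
It fails at once if the carriage is slammed or forced against the stop (over 18 N) (contact force between carriage and end_housing above 18 N).
It fails at once if a black mount, the loupe, bottle, case or tape roll is moved by more than 15 mm (distance of any of black_mount_a, black_mount_b, loupe, solvent_bottle, calibration_case, tape_roll from where it was at the start of the episode above 0.015 m).
It also fails if it takes over 64 s, if anything falls off the work surface, if the arm or the gripper's body presses on something with over 40 N, if the wrist force passes 120 N, or if a joint passes its speed limit or range.

## Working session

There is one attempt and no reset: what is moved stays moved. The work goes in short steps, Python scripts to look and compute and a tool call to move; the robot and the scene stay as the last step left them, time stands still between calls to the robot, and variables do not carry over. Pictures are saved under pics/ and viewed, at most 10 in all, crops included, and the job is handed in when it is done.

Besides the shell and the picture viewer there is one more tool, called after "Request:" as name(argument=value, ...) on one line, values as JSON. jog_arm: Moves the arm, as the interface text tells. Its arguments: {"type":"object","properties":{"moves":{"type":"array","items":{"type":"object","properties":{"x":{"type":"number"},"y":{"type":"number"},"z":{"type":"number"},"wx":{"type":"number"},"wy":{"type":"number"},"wz":{"type":"number"},"gripper":{"type":"number"}}}},"force":{"type":"number"}},"required":["moves"]}

```bash
mkdir -p pics; cat > h.py <<'E'
from plant import *
import numpy as np, cv2
def rays(f,uv):
    uv=np.asarray(uv,float).reshape(-1,1,2)
    K=f["mtx"]; D=np.array([f["k1"],0,0,0],float)
    n=cv2.undistortPoints(uv,K,D).reshape(-1,2)
    d=np.c_[n,np.ones(len(n))]@f["pose"][:3,:3].T
    return f["pose"][:3,3],d,n
def onplane(f,uv,z):
    o,d,_=rays(f,uv); return o+d*((z-o[2])/d[:,2])[:,None]
def cloud(f):
    h,w=f["range_z"].shape
    u,v=np.meshgrid(np.arange(w),np.arange(h))
    o,d,_=rays(f,np.c_[u.ravel(),v.ravel()])
    return (o+d*f["range_z"].reshape(-1,1)).reshape(h,w,3)
E
python3 - <<'E'
from h import *
for n in("side","top"):
    f=grab_frame(n); cv2.imwrite(f"pics/{n}0.png",f["color"]); np.savez(f"{n}0.npz",**f)
    print(n,f["pose"].round(3).tolist(),f["mtx"].tolist(),f["k1"])
s=state();print({k:np.round(v,3).tolist() for k,v in s.items()})
E
```

```text
side [[0.988, -0.101, 0.117, 0.458], [-0.154, -0.606, 0.78, -1.144], [-0.008, -0.789, -0.615, 0.91], [0.0, 0.0, 0.0, 1.0]] [[494.53977345676907, 0.0, 323.284954129234], [0.0, 494.53977345676907, 198.05011958800466], [0.0, 0.0, 1.0]] -0.05995622730665707
top [[0.01, -0.996, 0.091, 0.475], [-1.0, -0.012, -0.02, -0.041], [0.021, -0.091, -0.996, 1.37], [0.0, 0.0, 0.0, 1.0]] [[368.6790489512497, 0.0, 322.9028831142114], [0.0, 368.6790489512497, 199.63460379448142], [0.0, 0.0, 1.0]] -0.047531876828542
{'time': 0.1, 'q': [-1.357, 0.707, -0.028, 1.485, 0.022, 0.951, -0.076], 'dq': [-0.002, -0.001, -0.0, 0.0, -0.002, 0.001, 0.0], 'joint_torque': [0.002, -88.43, 1.236, -23.645, 0.017, 0.005, 0.0], 'tcp_pos': [0.145, 0.556, 0.198], 'tcp_rot': [0.128, 0.992, -0.0, -0.0], 'wrist_force': [-1.059, -0.402, 0.518], 'ft_torque': [0.06, -0.007, -0.033], 'grip_force': 0.0, 'width': 0.086}
```

View pics/top0.png

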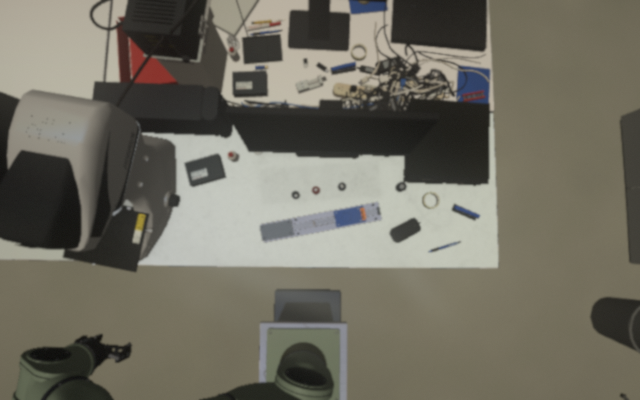

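View pics/side0.png

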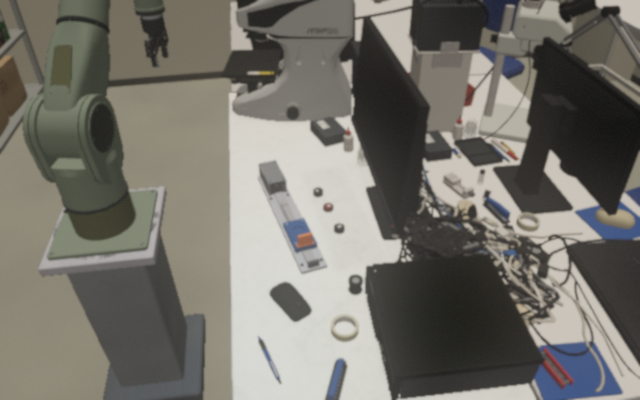

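The top view shows the slide from (262,230) to (380,212), with the housing on the left and the orange plate near (363,214). The red mount is at (316,190) and the black mounts at (296,195) and (342,186). In the side view the red mount is at (328,207) and the carriage at about (300,238).

```bash
python3 - <<'E'
from h import *
T=dict(np.load("top0.npz"));S=dict(np.load("side0.npz"))
a=cv2.resize(T["color"][175:250,250:400],None,fx=5.3,fy=5.3,interpolation=cv2.INTER_CUBIC)[:298]
b=cv2.resize(S["color"][150:280,250:370],None,fx=4.4,fy=4.4,interpolation=cv2.INTER_CUBIC)
a=cv2.resize(T["color"][178:246,252:392],None,fx=5.7,fy=5.7,interpolation=cv2.INTER_CUBIC)
cv2.imwrite("pics/ta.png",a);cv2.imwrite("pics/sb.png",b)
for n,f,box in(("top",T,(175,250,250,400)),("side",S,(150,280,250,370))):
    y0,y1,x0,x1=box;c=f["color"][y0:y1,x0:x1].astype(int);B,G,R=c[...,0],c[...,1],c[...,2]
    hsv=cv2.cvtColor(f["color"][y0:y1,x0:x1],cv2.COLOR_BGR2HSV)
    P=cloud(f)[y0:y1,x0:x1]
    m={"orange":(R-B>70),"red":(R-G>25)&(R-B>12)&(R<170),"blue":(B-R>40)}
    for k,mm in m.items():
        nl,lab,st,ce=cv2.connectedComponentsWithStats(mm.astype(np.uint8))
        for i in range(1,nl):
            if st[i,4]>5: print(n,k,st[i].tolist(),(ce[i]+[x0,y0]).round(2),np.nanmedian(P[lab==i],0).round(4), onplane(f,ce[i]+[x0,y0],.01).round(4)[0])
E
```

```text
top orange [111, 34, 4, 10, 20] [363.05 212.8 ] [ 0.5499 -0.2093  0.067 ] [ 0.552  -0.2168  0.01  ]
top red [110, 33, 6, 12, 45] [362.71 213.44] [ 0.548  -0.2093  0.0525] [ 0.5496 -0.2156  0.01  ]
top blue [85, 33, 25, 18, 357] [347.03 216.46] [ 0.5381 -0.1557  0.0304] [ 0.5379 -0.1575  0.01  ]
side orange [49, 83, 12, 6, 38] [304.68 235.55] [ 0.5494 -0.2163  0.0641] [ 0.5549 -0.1567  0.01  ]
side red [74, 54, 8, 6, 24] [327.25 206.88] [ 0.6327 -0.0491  0.0121] [ 0.6347 -0.0451  0.01  ]
side red [46, 85, 18, 13, 150] [304.77 240.95] [ 0.5489 -0.2176  0.046 ] [ 0.5524 -0.1779  0.01  ]
side blue [35, 70, 24, 24, 277] [295.82 228.77] [ 0.5305 -0.144   0.029 ] [ 0.5343 -0.1253  0.01  ]
```

View pics/ta.png

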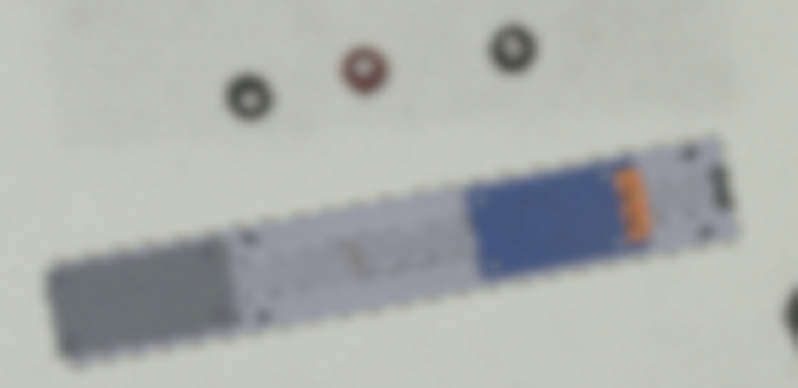

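View pics/sb.png

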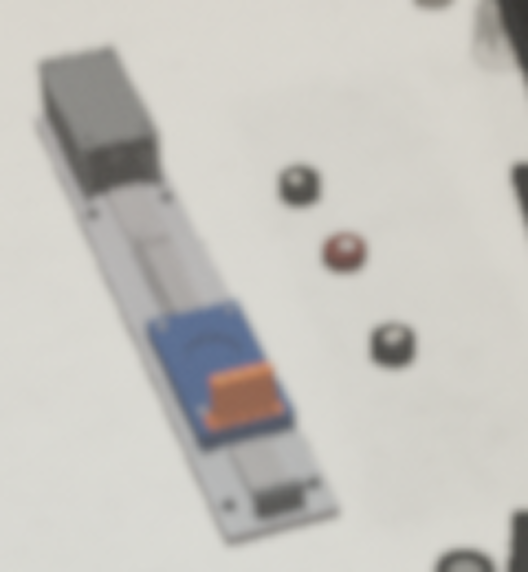

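```bash
cat > m.py <<'E'
from h import *
def up(f,box,k=8):
    y0,y1,x0,x1=box
    return cv2.resize(f["color"][y0:y1,x0:x1],None,fx=k,fy=k,interpolation=cv2.INTER_CUBIC)
def px(p,box,k=8): return (np.asarray(p,float)+.5)/k-.5+[box[2],box[0]]
def conts(f,box,fn):
    c=up(f,box).astype(int); m=fn(c).astype(np.uint8)
    cs,_=cv2.findContours(m,cv2.RETR_EXTERNAL,cv2.CHAIN_APPROX_NONE)
    return [px(q.reshape(-1,2),box) for q in sorted(cs,key=cv2.contourArea,reverse=True)]
E
python3 - <<'E'
from m import *
T=dict(np.load("top0.npz"));S=dict(np.load("side0.npz"))
print("table",T["color"][205:208,270:280].mean((0,1)),S["color"][190:194,340:350].mean((0,1)))
# mounts: dark vs table
for n,f,box in(("top",T,(178,200,285,352)),("side",S,(182,237,308,350))):
    t=f["color"][box[0]:box[1],box[2]:box[3]].reshape(-1,3); g=np.median(t.mean(1)); 
    for c in conts(f,box,lambda c:(c.mean(2)<(g+60)/2+10))[:3]:
        for z in ((.014,) if n=="top" else (.007,)):
            w=onplane(f,c,z)[:,:2].astype(np.float32)
            (cc,r)=cv2.minEnclosingCircle(w); M=cv2.moments(c.astype(np.float32).reshape(-1,1,2)); u=(M["m10"]/M["m00"],M["m01"]/M["m00"])
            print(n,z,"u",np.round(u,2),"w",onplane(f,[u],z)[0].round(4),"rect",[np.round(q,4) for q in cv2.minAreaRect(w)])
box=(178,246,252,392)
c=conts(T,box,lambda c:(c[...,0]-c[...,2]>25)|(c[...,2]-c[...,0]>40))
for q in c[:2]:
    w=onplane(T,q,.032)[:,:2].astype(np.float32); r=cv2.minAreaRect(w); print("carr",np.round(r[0],4),np.round(r[1],4),r[2], cv2.boxPoints(r).round(4).tolist())
g=np.median(T["color"][box[0]:box[1],box[2]:box[3]].reshape(-1,3).mean(1))
c=conts(T,box,lambda c:(c.mean(2)<g-20))[0]
w=onplane(T,c,.010)[:,:2].astype(np.float32); r=cv2.minAreaRect(w); print("plate",np.round(r[0],4),np.round(r[1],4),r[2],cv2.boxPoints(r).round(4).tolist())
# depth top points of carriage
for n,f in(("top",T),("side",S)):
    P=cloud(f);c=f["color"].astype(int);m=(c[...,0]-c[...,2]>40)&(abs(P[...,2]-.032)<.006)&(abs(P[...,1]+.15)<.12)&(abs(P[...,0]-.54)<.1)
    q=P[m];print(n,len(q),q.mean(0).round(4))
    m=(c[...,2]-c[...,0]>50)&(P[...,2]>.04)&(abs(P[...,1]+.2)<.06)&(abs(P[...,0]-.55)<.06);q=P[m];print(" orange",len(q),q.mean(0).round(4),q[:,2].max())
    m=(P[...,2]>.05)&(P[...,2]<.065)&(abs(P[...,1]-.1)<.09)&(abs(P[...,0]-.5)<.08);q=P[m].astype(np.float32);print(" housing",len(q),q.mean(0).round(4),cv2.minAreaRect(q[:,:2]))
    m=(P[...,2]>.005)&(P[...,2]<.02)&(abs(P[...,1]+.047)<.03)&(abs(P[...,0]-.632)<.03);q=P[m];print(" red",len(q),q.mean(0).round(4))
E
```

```text
table [188.4        197.73333333 194.6       ] [202.325 209.65  211.875]
top 0.014 u [341.57 186.21] w [ 0.6497 -0.1364  0.014 ] rect [array([ 0.6497, -0.1365]), array([0.0292, 0.0304]), np.float64(45.6373)]
top 0.014 u [295.23 194.58] w [0.6164 0.0348 0.014 ] rect [array([0.6165, 0.0347]), array([0.0288, 0.0291]), np.float64(0.9114)]
top 0.014 u [315.55 189.96] w [ 0.6345 -0.04    0.014 ] rect [array([ 0.6347, -0.0399]), array([0.0285, 0.0276]), np.float64(45.84)]
side 0.007 u [338.74 228.68] w [ 0.6512 -0.1408  0.007 ] rect [array([ 0.6516, -0.1394]), array([0.0379, 0.0269]), np.float64(79.2637)]
side 0.007 u [317.66 191.97] w [0.6183 0.0339 0.007 ] rect [array([0.618 , 0.0343]), array([0.0437, 0.0265]), np.float64(81.2383)]
side 0.007 u [327.62 207.69] w [ 0.6357 -0.0454  0.007 ] rect [array([ 0.6364, -0.0436]), array([0.0357, 0.0272]), np.float64(80.2804)]
carr [ 0.5373 -0.1574] [0.0604 0.0998] 11.508316040039062 [[0.4977000057697296, -0.11460000276565552], [0.5175999999046326, -0.21230000257492065], [0.5767999887466431, -0.20029999315738678], [0.5569000244140625, -0.10249999910593033]]
carr [ 0.5491 -0.214 ] [0.044  0.0153] 13.584053993225098 [[0.5259000062942505, -0.21170000731945038], [0.5295000076293945, -0.22660000622272491], [0.5723000168800354, -0.21629999577999115], [0.5687000155448914, -0.2013999968767166]]
plate [ 0.5176 -0.0596] [0.0722 0.4532] 11.486751556396484 [[0.43709999322891235, 0.15530000627040863], [0.5273000001907349, -0.2888000011444092], [0.5981000065803528, -0.274399995803833], [0.5077999830245972, 0.1696999967098236]]
top 325 [ 0.5369 -0.1558  0.0309]
 orange 32 [ 0.5493 -0.2093  0.0625] 0.07481213807189824Traceback (most recent call last):
  File "<stdin>", line 24, in <module>
cv2.error: OpenCV(4.12.0) /io/opencv/modules/imgproc/src/convhull.cpp:143: error: (-215:Assertion failed) total >= 0 && (depth == CV_32F || depth == CV_32S) in function 'convexHull'
```

```bash
cat > go.py <<'E'
from plant import *
import numpy as np, sys
from scipy.spatial.transform import Rotation as Ro
def go(x,y,z,yaw,p=1):
    s=state(); R=Ro.from_quat(s["tcp_rot"])
    yv=np.array([np.cos(np.radians(yaw)),np.sin(np.radians(yaw)),0]); zv=np.array([0,0,-1.]); 
    G=Ro.from_matrix(np.c_[np.cross(yv,zv),yv,zv])
    d=R.inv().apply(np.array([x,y,z])-s["tcp_pos"])/.05; w=(R.inv()*G).as_rotvec(degrees=True)/6
    print("t",round(s["time"],2),"tcp",s["tcp_pos"].round(4) if hasattr(s["tcp_pos"],"round") else np.round(s["tcp_pos"],4),"d",d.round(3),"w",w.round(3),"F",np.round(s["wrist_force"],2),"W",round(s["width"],4),"q",np.round(s["q"],2))
if __name__=="__main__": go(*map(float,sys.argv[1:5]))
E
python3 go.py .635 -.042 .12 11.5
```

```text
t 0.1 tcp [0.1454 0.556  0.1979] d [-12.499  -9.093   1.567] w [-8.0000e-03  5.0000e-03  1.0641e+01] F [-1.06 -0.4   0.52] W 0.0856 q [-1.36  0.71 -0.03  1.48  0.02  0.95 -0.08]
```

Request:
jog_arm(moves=[{"x":-12.5,"y":-9.1,"z":1.2,"wz":10.6,"gripper":0.65},{"x":-12.5,"y":-9.1,"z":1.2,"wz":10.6,"gripper":0.65},{"x":-12.5,"y":-9.1,"z":1.2,"wz":10.6,"gripper":0.65},{"x":-12.5,"y":-9.1,"z":1.2,"wz":10.6,"gripper":0.65},{"x":-12.5,"y":-9.1,"z":1.2,"wz":10.6,"gripper":0.65},{"x":-12.5,"y":-9.1,"z":1.2,"wz":10.6,"gripper":0.65},{"x":-12.5,"y":-9.1,"z":1.2,"wz":10.6,"gripper":0.65},{"x":-12.5,"y":-9.1,"z":1.2,"wz":10.6,"gripper":0.65}])

```text
$.moves[0]: bad value
```

Request:
jog_arm(moves=[{},{}])

```text
$.moves[0]: bad value
```

```bash
python3 go.py .635 -.042 .12 11.5
```

```text
t 0.1 tcp [0.1454 0.556  0.1979] d [-12.499  -9.093   1.567] w [-8.0000e-03  5.0000e-03  1.0641e+01] F [-1.06 -0.4   0.52] W 0.0856 q [-1.36  0.71 -0.03  1.48  0.02  0.95 -0.08]
```

Request:
jog_arm(moves=[{"x":-12.5,"y":-9.1,"z":1.2,"wx":0,"wy":0,"wz":10.6,"gripper":0.65},{"x":-12.5,"y":-9.1,"z":1.2,"wx":0,"wy":0,"wz":10.6,"gripper":0.65},{"x":-12.5,"y":-9.1,"z":1.2,"wx":0,"wy":0,"wz":10.6,"gripper":0.65},{"x":-12.5,"y":-9.1,"z":1.2,"wx":0,"wy":0,"wz":10.6,"gripper":0.65},{"x":-12.5,"y":-9.1,"z":1.2,"wx":0,"wy":0,"wz":10.6,"gripper":0.65},{"x":-12.5,"y":-9.1,"z":1.2,"wx":0,"wy":0,"wz":10.6,"gripper":0.65},{"x":-12.5,"y":-9.1,"z":1.2,"wx":0,"wy":0,"wz":10.6,"gripper":0.65},{"x":-12.5,"y":-9.1,"z":1.2,"wx":0,"wy":0,"wz":10.6,"gripper":0.65}])

```text
time: 1.1
tcp_pos: [0.4621, 0.1689, 0.1593]
tcp_rot: [0.631, 0.776, -0.0, -0.0]
wrist_force: [0.1, 0.8, 0.5]
width: 0.0554
grip_force: 0.0
```

```bash
python3 go.py .635 -.042 .12 11.5
```

```text
t 1.1 tcp [0.4621 0.1689 0.1593] d [-4.833  2.526  0.786] w [-0.002 -0.     0.043] F [0.08 0.8  0.54] W 0.0554 q [-0.52  0.65  0.18  1.84 -0.17  0.67 -0.03]
```

Request:
jog_arm(moves=[{"x":-4.8,"y":2.5,"z":0.8,"wx":0,"wy":0,"wz":0,"gripper":0.65},{"x":-4.8,"y":2.5,"z":0.8,"wx":0,"wy":0,"wz":0,"gripper":0.65},{"x":-4.8,"y":2.5,"z":0.8,"wx":0,"wy":0,"wz":0,"gripper":0.65},{"x":-4.8,"y":2.5,"z":0.8,"wx":0,"wy":0,"wz":0,"gripper":0.65},{"x":-4.8,"y":2.5,"z":0.8,"wx":0,"wy":0,"wz":0,"gripper":0.65},{"x":-4.8,"y":2.5,"z":0.8,"wx":0,"wy":0,"wz":0,"gripper":0.65},{"x":-4.8,"y":2.5,"z":0.8,"wx":0,"wy":0,"wz":0,"gripper":0.65}])

```text
time: 1.98
tcp_pos: [0.6319, -0.0381, 0.1196]
tcp_rot: [0.631, 0.776, 0.0, -0.0]
wrist_force: [0.5, -0.4, -0.1]
width: 0.0557
grip_force: 0.0
```

```bash
python3 go.py .635 -.042 .05 11.5; python3 - <<'E'
from m import *
f=grab_frame("side"); 
b=cv2.resize(f["color"][120:280,230:390],None,fx=3.7,fy=3.7,interpolation=cv2.INTER_CUBIC);cv2.imwrite("pics/s1.png",b)
E
```

```text
t 1.98 tcp [ 0.6319 -0.0381  0.1196] d [-0.09   0.045  1.391] w [-0.004 -0.006  0.048] F [ 0.52 -0.35 -0.13] W 0.0557 q [-0.04  0.89  0.12  1.35 -0.12  0.9   0.31]
```

View pics/s1.png

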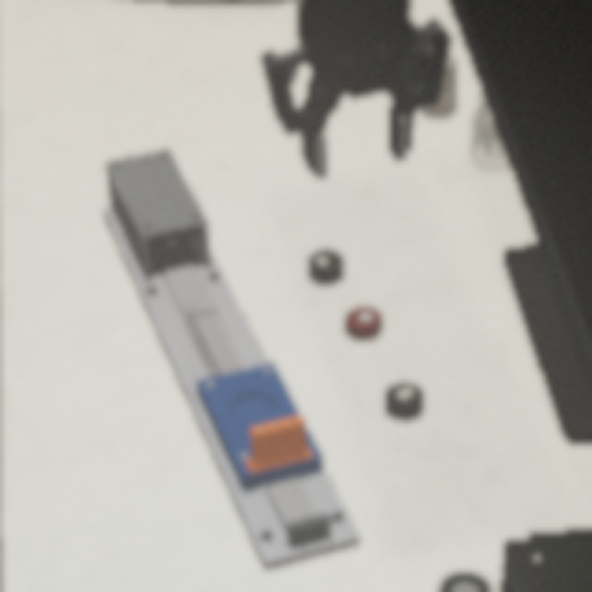

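The side view shows the open fingers straddling the line above the red mount (at about (328,207) in the full image), clear of the black mounts. I'm descending and gripping.

Request:
jog_arm(moves=[{"x":-0.05,"y":0.05,"z":0.8,"wx":0,"wy":0,"wz":0,"gripper":0.65},{"x":-0.05,"y":0.05,"z":1.6,"wx":0,"wy":0,"wz":0,"gripper":0.65},{"x":-0.05,"y":0.05,"z":2.28,"wx":0,"wy":0,"wz":0,"gripper":0.65},{"x":-0.05,"y":0.05,"z":2.28,"wx":0,"wy":0,"wz":0,"gripper":0.2},{"x":-0.05,"y":0.05,"z":2.28,"wx":0,"wy":0,"wz":0,"gripper":0.2},{"x":-0.05,"y":0.05,"z":2.28,"wx":0,"wy":0,"wz":0,"gripper":0.2},{"x":-0.05,"y":0.05,"z":2.28,"wx":0,"wy":0,"wz":0,"gripper":0.2},{"x":-0.05,"y":0.05,"z":2.28,"wx":0,"wy":0,"wz":0,"gripper":0.2}], force=20)

```text
time: 3.02
tcp_pos: [0.6355, -0.041, 0.006]
tcp_rot: [0.631, 0.776, 0.0, 0.0]
wrist_force: [0.1, 0.0, -0.0]
width: 0.0174
grip_force: 0.0
```

```bash
python3 go.py .635 -.042 .05 -78.5
```

```text
t 3.02 tcp [ 0.6355 -0.041   0.006 ] d [-0.017 -0.013 -0.879] w [ 5.000e-03 -2.000e-03  1.504e+01] F [ 0.15  0.04 -0.03] W 0.0174 q [-0.03  1.05  0.1   1.41 -0.14  0.69  0.33]
```

```bash
python3 - <<'E'
from m import *
f=grab_frame("side");g=grab_frame("top")
b=cv2.resize(f["color"][160:240,280:360],None,fx=5,fy=5,interpolation=cv2.INTER_CUBIC)
a=cv2.resize(g["color"][165:225,275:355],None,fx=5,fy=5,interpolation=cv2.INTER_CUBIC)
a=cv2.copyMakeBorder(a,0,100,0,0,cv2.BORDER_CONSTANT)
cv2.imwrite("pics/s2.png",np.hstack([b,a]))
E
```

```text
(no output)
```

View pics/s2.png

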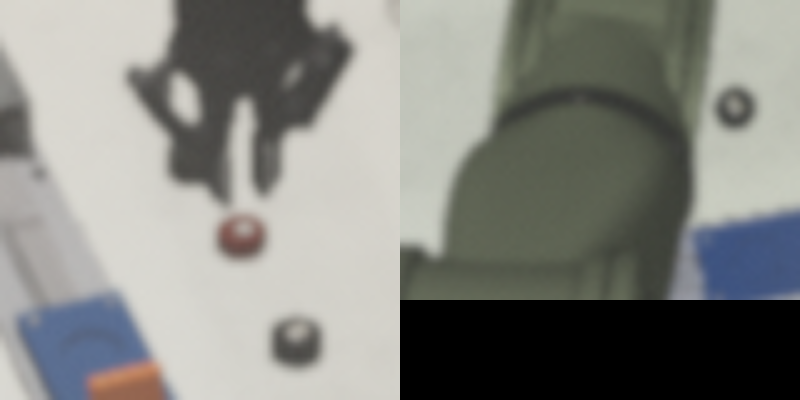

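```bash
python3 - <<'E'
from m import *
f=grab_frame("side");S=dict(np.load("side0.npz"))
def proj(f,p):
    M=np.linalg.inv(f["pose"]);q=M[:3,:3]@np.array(p)+M[:3,3];n=q[:2]/q[2];r2=n@n
    n=n*(1+f["k1"]*r2);return (f["mtx"]@np.r_[n,1])[:2].round(1),q[2].round(3)
for z in(.006,.02,.03,.05):print(z,proj(f,[.6355,-.041,z]))
for F in(S,f):
    c=F["color"][200:216,315:340].astype(int);m=(c[...,2]-c[...,1]>20)
    v,u=np.nonzero(m);print(u.mean()+315,v.mean()+200,len(u),"depth",np.median(F["range_z"][200:216,315:340][m]), onplane(F,[[u.mean()+315,v.mean()+200]],.01))
P=cloud(f);c=f["color"];
for v in range(192,206,1):
    m=(c[v,315:345].mean(1)<110); print(v,[(u+315,P[v,u+315].round(3).tolist()) for u in np.nonzero(m)[0][::5]])
E
```

```text
0.006 (array([327.3, 207. ]), np.float64(1.436))
0.02 (array([327.3, 203.3]), np.float64(1.428))
0.03 (array([327.3, 200.5]), np.float64(1.422))
0.05 (array([327.3, 195. ]), np.float64(1.409))
327.4 206.82857142857142 35 depth 1.4274487 [[ 0.63517151 -0.04500348  0.01      ]]
327.5 206.73684210526315 38 depth 1.4282005 [[ 0.63552489 -0.04463427  0.01      ]]
192 [(np.int64(315), [0.61, 0.029, 0.011]), (np.int64(320), [0.614, -0.045, 0.066]), (np.int64(331), [0.646, -0.042, 0.06])]
193 [(np.int64(315), [0.609, 0.022, 0.013]), (np.int64(320), [0.615, -0.041, 0.06]), (np.int64(331), [0.646, -0.043, 0.058])]
194 [(np.int64(315), [0.609, 0.022, 0.009]), (np.int64(320), [0.615, -0.037, 0.053]), (np.int64(331), [0.647, -0.038, 0.05])]
195 [(np.int64(316), [0.611, 0.02, 0.007]), (np.int64(321), [0.617, -0.046, 0.057]), (np.int64(332), [0.647, -0.052, 0.057])]
196 [(np.int64(321), [0.616, -0.048, 0.054]), (np.int64(332), [0.648, -0.048, 0.05])]
197 [(np.int64(322), [0.618, -0.055, 0.056])]
198 [(np.int64(323), [0.622, -0.052, 0.05])]
199 []
200 []
201 []
202 []
203 []
204 []
205 []
```

Image and depth both put the fingertips roughly 30 mm above the nominal TCP, with the mount untouched beneath them. I'll open the fingers and descend further, watching the force.

Request:
jog_arm(moves=[{"x":0,"y":0,"z":0,"wx":0,"wy":0,"wz":0,"gripper":0.65},{"x":0,"y":0,"z":0,"wx":0,"wy":0,"wz":0,"gripper":0.65},{"x":0,"y":0,"z":0,"wx":0,"wy":0,"wz":0,"gripper":0.65},{"x":0,"y":0,"z":0,"wx":0,"wy":0,"wz":0,"gripper":0.65}])

```text
time: 3.68
tcp_pos: [0.6353, -0.041, 0.0056]
tcp_rot: [0.631, 0.776, -0.0, 0.0]
wrist_force: [0.2, -0.0, -0.8]
width: 0.0558
grip_force: 0.0
```

Request:
jog_arm(moves=[{"x":0,"y":0,"z":0.1,"wx":0,"wy":0,"wz":0,"gripper":0.65},{"x":0,"y":0,"z":0.1,"wx":0,"wy":0,"wz":0,"gripper":0.65}])

```text
time: 3.92
tcp_pos: [0.635, -0.041, 0.0001]
tcp_rot: [0.631, 0.776, -0.0, -0.0]
wrist_force: [0.6, 0.0, -0.5]
width: 0.0555
grip_force: 0.0
```

```bash
python3 go.py .6355 -.041 .01 11.5; python3 - <<'E'
from m import *
f=grab_frame("side");b=cv2.resize(f["color"][130:250,270:390],None,fx=5,fy=5,interpolation=cv2.INTER_CUBIC)
cv2.imwrite("pics/s3.png",b)
E
```

```text
t 3.92 tcp [ 6.35e-01 -4.10e-02  1.00e-04] d [-0.001  0.009 -0.198] w [-0.008 -0.001  0.041] F [ 0.57  0.03 -0.54] W 0.0555 q [-0.03  1.06  0.1   1.41 -0.14  0.68  0.33]
```

View pics/s3.png

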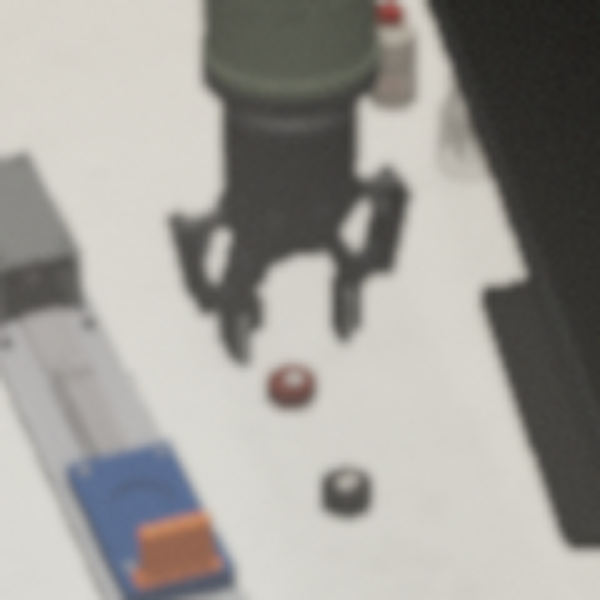

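Fingertips are at (318,201.6) and (339,197.6), and the mount is untouched at (328,207). I'll settle whether the tips are high or behind using depth.

```bash
python3 - <<'E'
from m import *
f=grab_frame("side");P=cloud(f);c=f["color"].mean(2)
for v in range(180,204):
    m=np.nonzero(c[v,310:345]<100)[0]+310
    r=[u for u in m if u>330]; l=[u for u in m if u<=330]
    print(v,*[(len(k),np.median(P[v,k],0).round(3).tolist(),round(float(np.median(f["range_z"][v,k])),3)) for k in(l,r) if k])
E
```

```text
180 (12, [0.616, -0.057, 0.116], 1.355) (6, [0.664, -0.055, 0.11], 1.364)
181 (10, [0.615, -0.055, 0.112], 1.358) (8, [0.673, -0.044, 0.097], 1.383)
182 (8, [0.612, -0.055, 0.109], 1.358) (7, [0.673, -0.047, 0.096], 1.38)
183 (7, [0.611, -0.054, 0.105], 1.362) (7, [0.674, -0.045, 0.091], 1.385)
184 (9, [0.607, -0.061, 0.106], 1.356) (6, [0.672, -0.046, 0.089], 1.385)
185 (8, [0.606, -0.06, 0.102], 1.359) (5, [0.671, -0.047, 0.086], 1.387)
186 (8, [0.605, -0.061, 0.102], 1.357) (5, [0.668, -0.045, 0.081], 1.391)
187 (11, [0.6, -0.062, 0.097], 1.361) (4, [0.667, -0.045, 0.077], 1.393)
188 (11, [0.599, -0.06, 0.092], 1.366) (4, [0.667, -0.044, 0.073], 1.397)
189 (11, [0.598, -0.06, 0.089], 1.367) (3, [0.666, -0.043, 0.069], 1.4)
190 (11, [0.598, -0.06, 0.086], 1.368) (3, [0.665, -0.047, 0.068], 1.397)
191 (11, [0.6, -0.061, 0.084], 1.369) (4, [0.667, -0.046, 0.064], 1.4)
192 (8, [0.605, -0.061, 0.08], 1.371) (4, [0.667, -0.046, 0.06], 1.403)
193 (8, [0.602, -0.061, 0.076], 1.374) (4, [0.667, -0.048, 0.058], 1.403)
194 (5, [0.603, -0.06, 0.072], 1.378) (3, [0.666, -0.045, 0.053], 1.408)
195 (3, [0.6, -0.062, 0.07], 1.376) (2, [0.667, -0.047, 0.051], 1.408)
196 (3, [0.601, -0.056, 0.062], 1.386)
197 (3, [0.601, -0.058, 0.06], 1.386)
198 (2, [0.603, -0.055, 0.054], 1.391)
199 (2, [0.602, -0.057, 0.053], 1.391)
200
201
202
203
```

Request:
jog_arm(moves=[{"x":0,"y":0,"z":0.25,"wx":0,"wy":0,"wz":0,"gripper":0.65},{"x":0,"y":0,"z":0.45,"wx":0,"wy":0,"wz":0,"gripper":0.65},{"x":0,"y":0,"z":0.45,"wx":0,"wy":0,"wz":0,"gripper":0.65}])

```text
time: 4.4
tcp_pos: [0.6347, -0.041, -0.0231]
tcp_rot: [0.631, 0.776, -0.001, -0.001]
wrist_force: [1.0, -0.9, -1.1]
width: 0.0556
grip_force: 0.0
```

```bash
cat > tip.py <<'E'
from m import *
import sys
f=grab_frame("side");P=cloud(f);c=f["color"].mean(2)
for v in range(int(sys.argv[1]),int(sys.argv[2])):
    m=np.nonzero(c[v,310:345]<100)[0]+310
    r=[u for u in m if u>330]; l=[u for u in m if u<=330]
    print(v,*[(k[0],k[-1],np.median(P[v,k],0).round(3).tolist()) for k in(l,r) if k])
E
python3 tip.py 196 216; python3 go.py .635 -.041 -.03 11.5
```

```text
196 (np.int64(310), np.int64(318), [0.595, -0.062, 0.067]) (np.int64(337), np.int64(338), [0.665, -0.042, 0.044])
197 (np.int64(310), np.int64(318), [0.595, -0.063, 0.065]) (np.int64(337), np.int64(339), [0.665, -0.046, 0.043])
198 (np.int64(312), np.int64(317), [0.597, -0.061, 0.059]) (np.int64(337), np.int64(340), [0.667, -0.046, 0.039])
199 (np.int64(314), np.int64(317), [0.599, -0.06, 0.055]) (np.int64(337), np.int64(339), [0.665, -0.048, 0.036])
200 (np.int64(315), np.int64(317), [0.6, -0.059, 0.051]) (np.int64(337), np.int64(339), [0.666, -0.046, 0.032])
201 (np.int64(315), np.int64(317), [0.601, -0.055, 0.044]) (np.int64(337), np.int64(339), [0.666, -0.047, 0.029])
202 (np.int64(315), np.int64(317), [0.601, -0.057, 0.042]) (np.int64(338), np.int64(338), [0.666, -0.048, 0.026])
203 (np.int64(315), np.int64(317), [0.6, -0.059, 0.039])
204 (np.int64(315), np.int64(317), [0.601, -0.058, 0.035])
205 (np.int64(316), np.int64(317), [0.602, -0.058, 0.031])
206 (np.int64(317), np.int64(317), [0.604, -0.054, 0.025])
207 (np.int64(325), np.int64(325), [0.628, -0.046, 0.011])
208 (np.int64(325), np.int64(330), [0.634, -0.053, 0.012]) (np.int64(331), np.int64(331), [0.644, -0.053, 0.011])
209 (np.int64(325), np.int64(330), [0.634, -0.054, 0.009])
210 (np.int64(326), np.int64(329), [0.633, -0.055, 0.006])
211
212
213
214
215
t 4.45 tcp [ 0.635  -0.0411 -0.0224] d [ 0.002 -0.     0.152] w [-0.008 -0.001  0.04 ] F [0.4  0.6  0.24] W 0.0555 q [-0.03  1.1   0.09  1.41 -0.14  0.64  0.33]
```

Request:
jog_arm(moves=[{"x":0,"y":0,"z":0.22,"wx":0,"wy":0,"wz":0,"gripper":0.65},{"x":0,"y":0,"z":0.22,"wx":0,"wy":0,"wz":0,"gripper":0.2},{"x":0,"y":0,"z":0.22,"wx":0,"wy":0,"wz":0,"gripper":0.2},{"x":0,"y":0,"z":0.22,"wx":0,"wy":0,"wz":0,"gripper":0.2},{"x":0,"y":0,"z":0.22,"wx":0,"wy":0,"wz":0,"gripper":0.2}], force=20)

```text
time: 5.08
tcp_pos: [0.6354, -0.0411, -0.0327]
tcp_rot: [0.631, 0.776, 0.0, 0.0]
wrist_force: [-0.1, 0.4, -0.9]
width: 0.0282
grip_force: 19.7
```

```bash
python3 tip.py 198 214; python3 go.py .635 -.041 -.03 11.5
```

```text
198 (np.int64(314), np.int64(322), [0.607, -0.056, 0.053]) (np.int64(333), np.int64(336), [0.655, -0.05, 0.043])
199 (np.int64(315), np.int64(322), [0.605, -0.061, 0.055]) (np.int64(333), np.int64(335), [0.652, -0.053, 0.043])
200 (np.int64(315), np.int64(322), [0.608, -0.059, 0.049]) (np.int64(333), np.int64(334), [0.653, -0.044, 0.032])
201 (np.int64(318), np.int64(322), [0.612, -0.058, 0.045]) (np.int64(333), np.int64(334), [0.652, -0.048, 0.032])
202 (np.int64(319), np.int64(322), [0.613, -0.059, 0.042]) (np.int64(333), np.int64(335), [0.653, -0.05, 0.029])
203 (np.int64(320), np.int64(322), [0.614, -0.059, 0.037]) (np.int64(333), np.int64(335), [0.654, -0.048, 0.024])
204 (np.int64(320), np.int64(322), [0.615, -0.055, 0.031]) (np.int64(332), np.int64(335), [0.653, -0.046, 0.019])
205 (np.int64(320), np.int64(322), [0.615, -0.057, 0.029]) (np.int64(332), np.int64(335), [0.653, -0.046, 0.015])
206 (np.int64(320), np.int64(322), [0.615, -0.055, 0.024]) (np.int64(332), np.int64(334), [0.652, -0.048, 0.014])
207 (np.int64(320), np.int64(325), [0.616, -0.054, 0.02]) (np.int64(331), np.int64(334), [0.65, -0.048, 0.01])
208 (np.int64(321), np.int64(330), [0.63, -0.055, 0.013]) (np.int64(331), np.int64(332), [0.646, -0.052, 0.01])
209 (np.int64(322), np.int64(330), [0.631, -0.054, 0.009]) (np.int64(331), np.int64(331), [0.644, -0.058, 0.011])
210 (np.int64(325), np.int64(329), [0.632, -0.055, 0.006])
211
212
213
t 5.12 tcp [ 0.6354 -0.0411 -0.0328] d [ 0.003 -0.007 -0.055] w [0.001 0.001 0.041] F [0.08 0.23 0.2 ] W 0.0281 q [-0.03  1.11  0.09  1.41 -0.14  0.62  0.33]
```

Gripped at 28 mm. The real tips are about 38 mm above the nominal TCP. I'll regrip turned by 90° to centre the mount along the other axis too.

Request:
jog_arm(moves=[{"x":0,"y":0,"z":0,"wx":0,"wy":0,"wz":0,"gripper":0.55},{"x":0,"y":0,"z":0,"wx":0,"wy":0,"wz":0,"gripper":0.55},{"x":0,"y":0,"z":-0.7,"wx":0,"wy":0,"wz":0,"gripper":0.55},{"x":0,"y":0,"z":-0.7,"wx":0,"wy":0,"wz":15,"gripper":0.55},{"x":0,"y":0,"z":-0.7,"wx":0,"wy":0,"wz":15,"gripper":0.55},{"x":0,"y":0,"z":-0.7,"wx":0,"wy":0,"wz":15,"gripper":0.55},{"x":0,"y":0,"z":-0.7,"wx":0,"wy":0,"wz":15,"gripper":0.55},{"x":0,"y":0,"z":-0.7,"wx":0,"wy":0,"wz":15,"gripper":0.55}])

```text
time: 6.12
tcp_pos: [0.6353, -0.041, 0.0021]
tcp_rot: [0.915, 0.404, 0.0, 0.0]
wrist_force: [-0.2, -0.6, -0.7]
width: 0.0469
grip_force: 0.0
```

```bash
python3 go.py .6354 -.0411 -.033 -78.5
```

```text
t 6.12 tcp [ 0.6353 -0.041   0.0021] d [-0.001  0.002  0.703] w [ 0.00e+00 -1.00e-03  6.03e+00] F [-0.17 -0.61 -0.67] W 0.0469 q [-0.14  1.09  0.34  1.41 -0.46  0.72 -0.35]
```

Request:
jog_arm(moves=[{"x":0,"y":0,"z":0,"wx":0,"wy":0,"wz":6,"gripper":0.55},{"x":0,"y":0,"z":0,"wx":0,"wy":0,"wz":6,"gripper":0.55},{"x":0,"y":0,"z":0,"wx":0,"wy":0,"wz":6,"gripper":0.55},{"x":0,"y":0,"z":0,"wx":0,"wy":0,"wz":6,"gripper":0.55},{"x":0,"y":0,"z":0.4,"wx":0,"wy":0,"wz":6,"gripper":0.55},{"x":0,"y":0,"z":0.7,"wx":0,"wy":0,"wz":6,"gripper":0.55},{"x":0,"y":0,"z":0.7,"wx":0,"wy":0,"wz":6,"gripper":0.55},{"x":0,"y":0,"z":0.7,"wx":0,"wy":0,"wz":6,"gripper":0.2}])

```text
time: 7.12
tcp_pos: [0.6352, -0.0412, -0.0334]
tcp_rot: [0.994, 0.105, -0.0, 0.0]
wrist_force: [0.2, 0.6, 16.3]
width: 0.0303
grip_force: 7.9
```

Request:
jog_arm(moves=[{"x":0,"y":0,"z":0,"wx":0,"wy":0,"wz":0,"gripper":0.2},{"x":0,"y":0,"z":0,"wx":0,"wy":0,"wz":0,"gripper":0.2},{"x":0,"y":0,"z":0,"wx":0,"wy":0,"wz":0,"gripper":0.2}], force=25)

```text
time: 7.5
tcp_pos: [0.6352, -0.041, -0.033]
tcp_rot: [0.994, 0.105, -0.0, 0.0]
wrist_force: [1.0, 0.4, 0.3]
width: 0.028
grip_force: 24.7
```

```bash
python3 go.py .6354 -.0411 -.033 -78.5
```

```text
t 7.5 tcp [ 0.6352 -0.041  -0.033 ] d [ 0.003  0.002 -0.   ] w [0.    0.002 0.089] F [0.99 0.44 0.33] W 0.028 q [-0.19  1.17  0.47  1.42 -0.68  0.72 -0.8 ]
```

Request:
jog_arm(moves=[{"x":0,"y":0,"z":-0.6,"wx":0,"wy":0,"wz":0,"gripper":0.2},{"x":0,"y":0,"z":-1.2,"wx":0,"wy":0,"wz":0,"gripper":0.2},{"x":0,"y":0,"z":-1.4,"wx":0,"wy":0,"wz":0,"gripper":0.2}])

```text
time: 7.88
tcp_pos: [0.6359, -0.0411, 0.0386]
tcp_rot: [0.994, 0.105, 0.001, 0.0]
wrist_force: [0.4, 0.2, -0.7]
width: 0.0282
grip_force: 24.8
```

```bash
python3 go.py .536 -.1515 .037 11.5; python3 - <<'E'
from m import *
S=dict(np.load("side0.npz"))
w=onplane(S,np.array([[148,320],[238,302],[293,405],[210,350]])/4.4+[250,150]-.4,.032);print(w.round(4))
box=(210,265,275,325)
c=conts(S,box,lambda c:(c[...,0]-c[...,2]>25)|(c[...,2]-c[...,0]>40))
for q in c[:2]: print(len(q),cv2.approxPolyDP(q.astype(np.float32).reshape(-1,1,2),1.0,True).reshape(-1,2).round(1).tolist(), onplane(S,cv2.approxPolyDP(q.astype(np.float32).reshape(-1,1,2),1.0,True).reshape(-1,2),.032)[:,:2].round(4).tolist())
f=grab_frame("top"); b=f["color"].astype(int)
print("top blue now px",((b[...,0]-b[...,2]>40)[200:230,330:365]).sum())
E
```

```text
t 7.88 tcp [ 0.6359 -0.0411  0.0386] d [-2.415  1.743  0.029] w [ 1.700e-02 -9.000e-03 -1.491e+01] F [ 0.37  0.18 -0.7 ] W 0.0282 q [-0.21  1.07  0.53  1.4  -0.63  0.84 -0.84]
[[ 0.5016 -0.1184  0.032 ]
 [ 0.5586 -0.1104  0.032 ]
 [ 0.579  -0.2089  0.032 ]
 [ 0.5363 -0.1524  0.032 ]]
695 [[302.6000061035156, 219.10000610351562], [288.70001220703125, 221.1999969482422], [286.3999938964844, 224.3000030517578], [283.6000061035156, 223.39999389648438], [295.70001220703125, 248.89999389648438], [294.70001220703125, 242.60000610351562], [296.6000061035156, 240.8000030517578], [296.3999938964844, 234.89999389648438], [308.8999938964844, 230.10000610351562]] [[0.5552, -0.1133], [0.5167, -0.116], [0.5094, -0.128], [0.502, -0.1231], [0.5235, -0.2274], [0.5235, -0.2033], [0.5291, -0.1975], [0.5313, -0.1749], [0.5664, -0.1611]]
407 [[311.3999938964844, 232.6999969482422], [309.1000061035156, 232.10000610351562], [298.20001220703125, 235.10000610351562], [297.20001220703125, 246.39999389648438], [312.70001220703125, 243.3000030517578]] [[0.5716, -0.1725], [0.5657, -0.169], [0.5358, -0.1761], [0.5283, -0.2188], [0.5692, -0.2137]]
top blue now px 374
```

Request:
jog_arm(moves=[{"x":-1,"y":0.7,"z":0,"wx":0,"wy":0,"wz":-3,"gripper":0.2},{"x":-2,"y":1.4,"z":0,"wx":0,"wy":0,"wz":-6,"gripper":0.2},{"x":-2.41,"y":1.75,"z":0,"wx":0,"wy":0,"wz":-9,"gripper":0.2},{"x":-2.41,"y":1.75,"z":0,"wx":0,"wy":0,"wz":-12,"gripper":0.2},{"x":-2.41,"y":1.75,"z":0,"wx":0,"wy":0,"wz":-14.9,"gripper":0.2},{"x":-2.41,"y":1.75,"z":0,"wx":0,"wy":0,"wz":-14.9,"gripper":0.2},{"x":-2.41,"y":1.75,"z":0,"wx":0,"wy":0,"wz":-14.9,"gripper":0.2},{"x":-2.41,"y":1.75,"z":0,"wx":0,"wy":0,"wz":-14.9,"gripper":0.2}])

```text
time: 8.93
tcp_pos: [0.5354, -0.1514, 0.0363]
tcp_rot: [0.656, 0.755, -0.0, -0.001]
wrist_force: [0.2, -0.7, -0.4]
width: 0.0281
grip_force: 24.9
```

```bash
python3 go.py .536 -.152 .005 11.5
```

```text
t 8.93 tcp [ 0.5354 -0.1514  0.0363] d [-0.013  0.011  0.626] w [-0.007 -0.007 -0.573] F [ 0.23 -0.7  -0.37] W 0.0281 q [ 0.18  0.92  0.07  1.71 -0.11  0.52  0.46]
```

Request:
jog_arm(moves=[{"x":0,"y":0.01,"z":0.3,"wx":0,"wy":0,"wz":-0.55,"gripper":0.2},{"x":0,"y":0.01,"z":0.64,"wx":0,"wy":0,"wz":-0.55,"gripper":0.2},{"x":0,"y":0.01,"z":0.64,"wx":0,"wy":0,"wz":-0.55,"gripper":0.2},{"x":0,"y":0.01,"z":0.64,"wx":0,"wy":0,"wz":-0.55,"gripper":0.2}])

```text
time: 9.43
tcp_pos: [0.5361, -0.1516, 0.005]
tcp_rot: [0.637, 0.771, -0.0, -0.0]
wrist_force: [0.2, 0.2, -0.4]
width: 0.0279
grip_force: 24.9
```

```bash
python3 go.py .536 -.152 -.005 11.5;python3 - <<'E'
from m import *
f=grab_frame("side");b=cv2.resize(f["color"][190:260,260:340],None,fx=7,fy=7,interpolation=cv2.INTER_CUBIC)
cv2.imwrite("pics/s4.png",b)
E
```

```text
t 9.43 tcp [ 0.5361 -0.1516  0.005 ] d [-0.007 -0.004  0.2  ] w [-0.004  0.001 -0.096] F [ 0.16  0.22 -0.44] W 0.0279 q [ 0.19  0.97  0.05  1.72 -0.09  0.45  0.49]
```

View pics/s4.png

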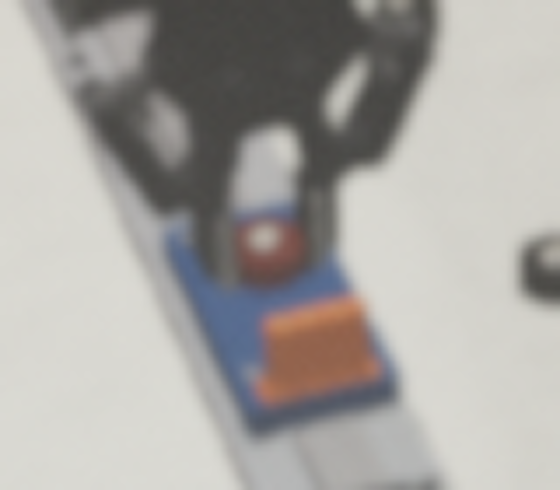

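The red mount is held over the nest area of the carriage, at about (298,225) in the full side image, consistent with the nest estimate. I'm lowering it with a force check.

Request:
jog_arm(moves=[{"x":0,"y":0,"z":0.06,"wx":0,"wy":0,"wz":0,"gripper":0.2},{"x":0,"y":0,"z":0.1,"wx":0,"wy":0,"wz":0,"gripper":0.2},{"x":0,"y":0,"z":0.14,"wx":0,"wy":0,"wz":0,"gripper":0.2},{"x":0,"y":0,"z":0.16,"wx":0,"wy":0,"wz":0,"gripper":0.2},{"x":0,"y":0,"z":0.16,"wx":0,"wy":0,"wz":0,"gripper":0.2}])

```text
time: 10.1
tcp_pos: [0.5364, -0.1518, -0.0015]
tcp_rot: [0.636, 0.772, 0.0, 0.0]
wrist_force: [-6.8, 1.9, 32.3]
width: 0.0279
grip_force: 42.6
```

Request:
jog_arm(moves=[{"x":0,"y":0,"z":-0.05,"wx":0,"wy":0,"wz":0,"gripper":0.2},{"x":0,"y":0,"z":-0.05,"wx":0,"wy":0,"wz":0,"gripper":0.2}])

```text
time: 10.35
tcp_pos: [0.5363, -0.1517, -0.0003]
tcp_rot: [0.636, 0.772, 0.0, 0.0]
wrist_force: [-0.0, -0.6, -0.6]
width: 0.0281
grip_force: 24.9
```

Request:
jog_arm(moves=[{"x":0,"y":0,"z":0,"wx":0,"wy":0,"wz":0,"gripper":0.42},{"x":0,"y":0,"z":0,"wx":0,"wy":0,"wz":0,"gripper":0.42},{"x":0,"y":0,"z":0,"wx":0,"wy":0,"wz":0,"gripper":0.42}])

```text
time: 10.72
tcp_pos: [0.5361, -0.1517, -0.0005]
tcp_rot: [0.636, 0.772, -0.0, -0.0]
wrist_force: [0.5, -0.6, 0.0]
width: 0.0358
grip_force: 0.0
```

```bash
python3 go.py .536 -.152 -.001 11.5;python3 - <<'E'
from m import *
f=grab_frame("side");c=f["color"][210:245,280:325].astype(int);m=(c[...,2]-c[...,1]>20)&(c[...,2]<140)
P=cloud(f)[210:245,280:325]
for v in range(35):
    k=np.nonzero(m[v])[0]
    if len(k): print(v+210,k[0]+280,k[-1]+280,np.median(P[v,k],0).round(3))
E
```

```text
t 10.72 tcp [ 5.361e-01 -1.517e-01 -5.000e-04] d [-0.006 -0.004  0.01 ] w [-0.002  0.    -0.084] F [ 0.5  -0.57  0.01] W 0.0358 q [ 0.19  0.98  0.05  1.72 -0.09  0.44  0.49]
225 294 301 [ 0.538 -0.143  0.037]
226 293 302 [ 0.538 -0.145  0.036]
227 293 303 [ 0.545 -0.152  0.039]
228 293 302 [ 0.537 -0.154  0.038]
229 293 302 [ 0.536 -0.159  0.038]
230 294 302 [ 0.537 -0.165  0.04 ]
231 295 300 [ 0.535 -0.166  0.037]
232 297 298 [ 0.535 -0.168  0.035]
233 301 303 [ 0.547 -0.165  0.028]
234 299 299 [ 0.539 -0.168  0.028]
236 297 297 [ 0.533 -0.174  0.027]
237 297 297 [ 0.532 -0.18   0.029]
238 312 312 [ 0.568 -0.216  0.053]
239 298 312 [ 0.55  -0.217  0.053]
240 298 298 [ 0.531 -0.218  0.054]
241 298 298 [ 0.531 -0.219  0.051]
242 298 298 [ 0.531 -0.22   0.048]
244 310 312 [ 0.565 -0.216  0.032]
```

Request:
jog_arm(moves=[{"x":0,"y":0,"z":-0.3,"wx":0,"wy":0,"wz":0,"gripper":0.42},{"x":0,"y":0,"z":-1,"wx":0,"wy":0,"wz":0,"gripper":0.42},{"x":0,"y":0,"z":-2,"wx":0,"wy":0,"wz":0,"gripper":0.0},{"x":0,"y":0,"z":-2,"wx":0,"wy":0,"wz":0,"gripper":0.0}])

```text
time: 11.28
tcp_pos: [0.5377, -0.1522, 0.1037]
tcp_rot: [0.636, 0.772, 0.001, 0.003]
wrist_force: [-0.8, 0.7, -0.8]
width: 0.0008
grip_force: 0.0
```

```bash
cat > chk.py <<'E'
from m import *
f=grab_frame("side");S=dict(np.load("side0.npz"))
P=cloud(f);c=f["color"].astype(int)
m=np.zeros(c.shape[:2],bool);m[205:250,275:330]=((c[...,2]-c[...,1]>20)&(c[...,2]<140)&(P[...,2]>.034)&(P[...,2]<.05))[205:250,275:330]
nl,lab,st,ce=cv2.connectedComponentsWithStats(m.astype(np.uint8));i=1+np.argmax(st[1:,4]);print("red",st[i],ce[i].round(2))
q=P[lab==i];print("top z",np.percentile(q[:,2],[10,50,90]).round(4),"xy on .042",onplane(f,[ce[i]],.038)[0].round(4))
def cen(F):
    c=F["color"].astype(int)[205:260,275:330];o=(c[...,2]-c[...,0]>65);v,u=np.nonzero(o);return u.mean().round(2)+275,v.mean().round(2)+205,len(u)
print("orange",cen(S),cen(f))
b=cv2.resize(f["color"][195:260,265:335],None,fx=8,fy=8,interpolation=cv2.INTER_CUBIC);cv2.imwrite("pics/s5.png",b)
E
python3 chk.py; python3 go.py .5488 -.2566 .1 11.5
```

```text
red [293 225  10   7  42] [297.86 228.62]
top z [0.0369 0.039  0.0409] xy on .042 [ 0.5374 -0.1573  0.038 ]
orange (np.float64(304.72), np.float64(239.17000000000002), 127) (np.float64(304.78), np.float64(239.1), 128)
t 11.32 tcp [ 0.5369 -0.1518  0.1018] d [-2.102 -0.167  0.039] w [ 0.027  0.013 -0.083] F [-0.67  0.22  0.87] W 0.0004 q [ 0.18  0.81  0.07  1.67 -0.08  0.66  0.49]
```

View pics/s5.png

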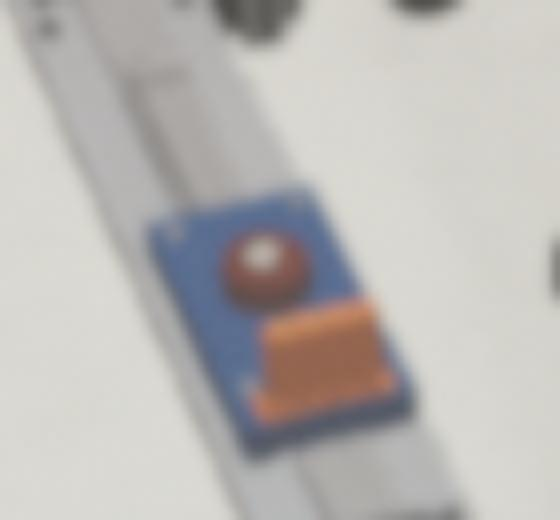

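The mount sits flat in the nest at about (298,229) with the carriage unmoved. Next I take the closed fingers behind the orange plate.

```bash
python3 go.py .5562 -.251 .010 11.5
```

```text
t 11.32 tcp [ 0.5369 -0.1518  0.1018] d [-2.018 -0.005  1.839] w [ 0.027  0.013 -0.083] F [-0.67  0.22  0.87] W 0.0004 q [ 0.18  0.81  0.07  1.67 -0.08  0.66  0.49]
```

Request:
jog_arm(moves=[{"x":-1,"y":0,"z":0,"wx":0,"wy":0,"wz":0,"gripper":0.0},{"x":-2.02,"y":0,"z":0,"wx":0,"wy":0,"wz":0,"gripper":0.0},{"x":-2.02,"y":0,"z":0.5,"wx":0,"wy":0,"wz":0,"gripper":0.0},{"x":-2.02,"y":0,"z":1.2,"wx":0,"wy":0,"wz":0,"gripper":0.0},{"x":-2.02,"y":0,"z":1.8,"wx":0,"wy":0,"wz":0,"gripper":0.0},{"x":-2.02,"y":0,"z":1.8,"wx":0,"wy":0,"wz":0,"gripper":0.0}])

```text
time: 12.08
tcp_pos: [0.5541, -0.2503, 0.0079]
tcp_rot: [0.636, 0.772, -0.001, -0.002]
wrist_force: [-0.5, -0.1, 0.4]
width: -0.0001
grip_force: 0.0
```

```bash
python3 go.py .5562 -.251 .010 11.5; cat > loc.py <<'E'
from m import *
f=grab_frame("side");P=cloud(f);c=f["color"].mean(2)
for v in range(225,262,2):
    k=np.nonzero(c[v,285:325]<75)[0]+285
    if len(k): print(v,k[0],k[-1],np.median(P[v,k],0).round(3))
E
python3 loc.py
```

```text
t 12.07 tcp [ 0.5541 -0.2503  0.0079] d [-0.022  0.038 -0.042] w [-0.032 -0.02  -0.084] F [-0.48 -0.07  0.44] W -0.0001 q [ 0.35  1.02  0.04  1.52 -0.06  0.61  0.61]
225 294 323 [ 0.557 -0.267  0.143]
227 295 324 [ 0.557 -0.268  0.137]
229 298 324 [ 0.558 -0.267  0.128]
231 299 324 [ 0.554 -0.266  0.123]
233 303 316 [ 0.558 -0.267  0.116]
235 290 320 [ 0.559 -0.268  0.11 ]
237 293 316 [ 0.553 -0.267  0.105]
239 296 314 [ 0.552 -0.265  0.097]
241 305 309 [ 0.549 -0.266  0.091]
243 305 305 [ 0.544 -0.263  0.083]
```

```bash
sed -i 's/<75/<105/; s/range(225,262,2)/range(238,264)/' loc.py; python3 loc.py
```

```text
238 290 316 [ 0.541 -0.267  0.101]
239 291 315 [ 0.54  -0.265  0.097]
240 291 315 [ 0.54  -0.266  0.093]
241 294 314 [ 0.542 -0.266  0.09 ]
242 297 314 [ 0.544 -0.267  0.089]
243 298 315 [ 0.543 -0.266  0.084]
244 299 315 [ 0.545 -0.266  0.08 ]
245 303 315 [ 0.553 -0.261  0.073]
246 303 315 [ 0.554 -0.262  0.07 ]
247 301 315 [ 0.551 -0.259  0.064]
248 295 314 [ 0.543 -0.252  0.055]
249 295 312 [ 0.543 -0.225  0.03 ]
250 296 312 [ 0.54  -0.243  0.041]
251 297 311 [ 0.551 -0.26   0.051]
261 315 317 [ 0.569 -0.274  0.028]
262 312 317 [ 0.565 -0.273  0.024]
263 309 317 [ 0.561 -0.273  0.021]
```

Request:
jog_arm(moves=[{"x":0.1,"y":0.03,"z":0.08,"wx":0,"wy":0,"wz":0,"gripper":0.0},{"x":0.3,"y":0.03,"z":0.08,"wx":0,"wy":0,"wz":0,"gripper":0.0},{"x":0.4,"y":0.03,"z":0.08,"wx":0,"wy":0,"wz":0,"gripper":0.0},{"x":0.4,"y":0.03,"z":0.08,"wx":0,"wy":0,"wz":0,"gripper":0.0}])

```text
time: 12.68
tcp_pos: [0.5533, -0.2304, 0.0059]
tcp_rot: [0.636, 0.772, 0.0, 0.0]
wrist_force: [0.3, -0.1, 0.2]
width: 0.0002
grip_force: 0.0
```

Request:
jog_arm(moves=[{"x":0.02,"y":0,"z":0,"wx":0,"wy":0,"wz":0,"gripper":0.0},{"x":0.04,"y":0,"z":0,"wx":0,"wy":0,"wz":0,"gripper":0.0},{"x":0.06,"y":0,"z":0,"wx":0,"wy":0,"wz":0,"gripper":0.0},{"x":0.08,"y":0,"z":0,"wx":0,"wy":0,"wz":0,"gripper":0.0},{"x":0.1,"y":0,"z":0,"wx":0,"wy":0,"wz":0,"gripper":0.0},{"x":0.12,"y":0,"z":0,"wx":0,"wy":0,"wz":0,"gripper":0.0}])

```text
time: 13.42
tcp_pos: [0.5522, -0.2259, 0.0057]
tcp_rot: [0.636, 0.771, -0.0, 0.001]
wrist_force: [1.1, -6.4, -2.9]
width: -0.0001
grip_force: 3.3
```

```bash
python3 go.py .5359 -.151 .006 11.5; python3 chk.py
```

```text
t 13.43 tcp [ 0.5522 -0.2259  0.0057] d [ 1.533 -0.034 -0.008] w [ 0.004  0.015 -0.088] F [ 1.12 -6.45 -2.91] W -0.0001 q [ 0.31  1.01  0.04  1.57 -0.07  0.56  0.59]
red [300 241   3   6   7] [301.   243.29]
top z [0.0375 0.0442 0.0486] xy on .042 [ 0.5388 -0.2151  0.038 ]
orange (np.float64(304.72), np.float64(239.17000000000002), 127) (np.float64(298.82), np.float64(244.55), 11)
```

Contact came where predicted, at TCP y about -0.226, so the pushing travel is calibrated. I estimate the carriage at slide x = -0.10.

Request:
jog_arm(moves=[{"x":0.05,"y":0,"z":0,"wx":0,"wy":0,"wz":0,"gripper":0.0},{"x":0.1,"y":0,"z":0,"wx":0,"wy":0,"wz":0,"gripper":0.0},{"x":0.15,"y":0,"z":0,"wx":0,"wy":0,"wz":0,"gripper":0.0},{"x":0.2,"y":0,"z":0,"wx":0,"wy":0,"wz":0,"gripper":0.0},{"x":0.25,"y":-0.01,"z":0,"wx":0,"wy":0,"wz":0,"gripper":0.0},{"x":0.3,"y":-0.01,"z":0,"wx":0,"wy":0,"wz":0,"gripper":0.0},{"x":0.35,"y":-0.02,"z":0,"wx":0,"wy":0,"wz":0,"gripper":0.0},{"x":0.4,"y":-0.02,"z":0,"wx":0,"wy":0,"wz":0,"gripper":0.0}])

```text
time: 14.48
tcp_pos: [0.548, -0.2066, 0.0059]
tcp_rot: [0.636, 0.771, -0.0, 0.001]
wrist_force: [5.8, -7.4, -3.8]
width: -0.0
grip_force: 3.7
```

```bash
cat > st.py <<'E'
from plant import *
import numpy as np
s=state();u=np.array([-.199,.98]);p=np.array(s["tcp_pos"]);F=np.array(s["wrist_force"])
print("t",round(s["time"],2),"travel mm",(1e3*((p[:2]-[.5522,-.2263])@u)).round(2),"lat",(1e3*((p[:2]-[.5522,-.2263])@[.98,.199])).round(2),"z",p[2].round(4),"push N",(-F[:2]@u).round(2),"Fz",F[2].round(1))
E
python3 st.py
```

```text
t 14.47 travel mm 20.11 lat -0.16 z 0.0059 push N 8.38 Fz -3.8
```

Request:
jog_arm(moves=[{"x":0.04,"y":0,"z":0,"wx":0,"wy":0,"wz":0,"gripper":0.0},{"x":0.08,"y":0,"z":0,"wx":0,"wy":0,"wz":0,"gripper":0.0},{"x":0.12,"y":0,"z":0,"wx":0,"wy":0,"wz":0,"gripper":0.0},{"x":0.16,"y":0,"z":0,"wx":0,"wy":0,"wz":0,"gripper":0.0},{"x":0.2,"y":-0.01,"z":0,"wx":0,"wy":0,"wz":0,"gripper":0.0},{"x":0.24,"y":-0.01,"z":0,"wx":0,"wy":0,"wz":0,"gripper":0.0},{"x":0.28,"y":-0.01,"z":0,"wx":0,"wy":0,"wz":0,"gripper":0.0},{"x":0.32,"y":-0.01,"z":0,"wx":0,"wy":0,"wz":0,"gripper":0.0}])

```text
time: 15.48
tcp_pos: [0.5446, -0.191, 0.0059]
tcp_rot: [0.636, 0.771, 0.0, 0.001]
wrist_force: [6.3, -6.6, -2.5]
width: 0.0003
grip_force: 4.3
```

```bash
python3 st.py
```

```text
t 15.47 travel mm 36.15 lat -0.42 z 0.0059 push N 7.71 Fz -2.5
```

Request:
jog_arm(moves=[{"x":0.04,"y":0,"z":0,"wx":0,"wy":0,"wz":0,"gripper":0.0},{"x":0.08,"y":0,"z":0,"wx":0,"wy":0,"wz":0,"gripper":0.0},{"x":0.12,"y":0,"z":0,"wx":0,"wy":0,"wz":0,"gripper":0.0},{"x":0.16,"y":0,"z":0,"wx":0,"wy":0,"wz":0,"gripper":0.0},{"x":0.2,"y":0,"z":0,"wx":0,"wy":0,"wz":0,"gripper":0.0},{"x":0.24,"y":0,"z":0,"wx":0,"wy":0,"wz":0,"gripper":0.0}])

```text
time: 16.23
tcp_pos: [0.5414, -0.178, 0.0057]
tcp_rot: [0.636, 0.772, 0.0, 0.0]
wrist_force: [0.9, -1.1, -0.3]
width: -0.0001
grip_force: 0.8
```

```bash
python3 st.py
```

```text
t 16.23 travel mm 49.45 lat -0.99 z 0.0057 push N 1.28 Fz -0.3
```

Broke free, with drag down to about 1.3 N. Running on slowly.

Request:
jog_arm(moves=[{"x":0.05,"y":0,"z":0,"wx":0,"wy":0,"wz":0,"gripper":0.0},{"x":0.1,"y":0,"z":0,"wx":0,"wy":0,"wz":0,"gripper":0.0},{"x":0.15,"y":0.01,"z":0,"wx":0,"wy":0,"wz":0,"gripper":0.0},{"x":0.2,"y":0.01,"z":0,"wx":0,"wy":0,"wz":0,"gripper":0.0},{"x":0.25,"y":0.02,"z":0,"wx":0,"wy":0,"wz":0,"gripper":0.0},{"x":0.3,"y":0.02,"z":0,"wx":0,"wy":0,"wz":0,"gripper":0.0},{"x":0.35,"y":0.02,"z":0,"wx":0,"wy":0,"wz":0,"gripper":0.0},{"x":0.4,"y":0.02,"z":0,"wx":0,"wy":0,"wz":0,"gripper":0.0}])

```text
time: 17.23
tcp_pos: [0.5384, -0.1582, 0.0056]
tcp_rot: [0.636, 0.772, -0.0, -0.0]
wrist_force: [-1.3, -1.5, -0.7]
width: 0.0002
grip_force: 0.9
```

```bash
python3 st.py; python3 chk.py
```

```text
t 17.23 travel mm 69.46 lat 0.02 z 0.0056 push N 1.15 Fz -0.7
red [292 225   3   4   6] [293.17 226.5 ]
top z [0.0403 0.0438 0.0468] xy on .042 [ 0.526  -0.1467  0.038 ]
orange (np.float64(304.72), np.float64(239.17000000000002), 127) (np.float64(291.0), np.float64(228.0), 7)
```

Request:
jog_arm(moves=[{"x":0.02,"y":0,"z":0,"wx":0,"wy":0,"wz":0,"gripper":0.0},{"x":0.04,"y":0,"z":0,"wx":0,"wy":0,"wz":0,"gripper":0.0},{"x":0.06,"y":0,"z":0,"wx":0,"wy":0,"wz":0,"gripper":0.0},{"x":0.08,"y":0,"z":0,"wx":0,"wy":0,"wz":0,"gripper":0.0}])

```text
time: 17.77
tcp_pos: [0.5378, -0.1544, 0.0057]
tcp_rot: [0.636, 0.772, -0.0, 0.0]
wrist_force: [0.7, -1.8, -1.6]
width: 0.0004
grip_force: 0.7
```

Request:
jog_arm(moves=[{"x":0.02,"y":0,"z":0,"wx":0,"wy":0,"wz":0,"gripper":0.0},{"x":0.04,"y":0,"z":0,"wx":0,"wy":0,"wz":0,"gripper":0.0},{"x":0.06,"y":0,"z":0,"wx":0,"wy":0,"wz":0,"gripper":0.0},{"x":0.08,"y":0,"z":0,"wx":0,"wy":0,"wz":0,"gripper":0.0}])

```text
time: 18.27
tcp_pos: [0.537, -0.1505, 0.0057]
tcp_rot: [0.636, 0.772, -0.0, 0.0]
wrist_force: [-0.5, -0.9, -0.2]
width: -0.0
grip_force: 0.7
```

Request:
jog_arm(moves=[{"x":0.02,"y":0,"z":0,"wx":0,"wy":0,"wz":0,"gripper":0.0},{"x":0.04,"y":0,"z":0,"wx":0,"wy":0,"wz":0,"gripper":0.0},{"x":0.06,"y":0,"z":0,"wx":0,"wy":0,"wz":0,"gripper":0.0},{"x":0.08,"y":0,"z":0,"wx":0,"wy":0,"wz":0,"gripper":0.0}])

```text
time: 18.77
tcp_pos: [0.5362, -0.1465, 0.0056]
tcp_rot: [0.636, 0.772, -0.0, 0.0]
wrist_force: [0.8, -1.1, -1.1]
width: 0.0003
grip_force: 0.7
```

Request:
jog_arm(moves=[{"x":0.02,"y":0,"z":0,"wx":0,"wy":0,"wz":0,"gripper":0.0},{"x":0.04,"y":0,"z":0,"wx":0,"wy":0,"wz":0,"gripper":0.0},{"x":0.06,"y":0,"z":0,"wx":0,"wy":0,"wz":0,"gripper":0.0},{"x":0.08,"y":0,"z":0,"wx":0,"wy":0,"wz":0,"gripper":0.0}])

```text
time: 19.27
tcp_pos: [0.5354, -0.1426, 0.0056]
tcp_rot: [0.636, 0.772, -0.0, 0.0]
wrist_force: [-0.7, -0.9, -0.5]
width: 0.0003
grip_force: 0.7
```

Request:
jog_arm(moves=[{"x":0.02,"y":0,"z":0,"wx":0,"wy":0,"wz":0,"gripper":0.0},{"x":0.04,"y":0,"z":0,"wx":0,"wy":0,"wz":0,"gripper":0.0},{"x":0.06,"y":0,"z":0,"wx":0,"wy":0,"wz":0,"gripper":0.0},{"x":0.08,"y":0,"z":0,"wx":0,"wy":0,"wz":0,"gripper":0.0}])

```text
time: 19.77
tcp_pos: [0.5346, -0.1387, 0.0056]
tcp_rot: [0.636, 0.772, -0.0, -0.0]
wrist_force: [-0.4, -1.8, -0.2]
width: -0.0002
grip_force: 0.7
```

Request:
jog_arm(moves=[{"x":0.02,"y":0,"z":0,"wx":0,"wy":0,"wz":0,"gripper":0.0},{"x":0.04,"y":0,"z":0,"wx":0,"wy":0,"wz":0,"gripper":0.0},{"x":0.06,"y":0,"z":0,"wx":0,"wy":0,"wz":0,"gripper":0.0},{"x":0.08,"y":0,"z":0,"wx":0,"wy":0,"wz":0,"gripper":0.0}])

```text
time: 20.27
tcp_pos: [0.534, -0.1353, 0.0057]
tcp_rot: [0.636, 0.771, -0.0, 0.0]
wrist_force: [-0.4, -5.7, -0.3]
width: -0.0005
grip_force: 2.4
```

Catch engaged at 5.7 N. From here I use 1.5 mm steps.

Request:
jog_arm(moves=[{"x":0.01,"y":0,"z":0,"wx":0,"wy":0,"wz":0,"gripper":0.0},{"x":0.02,"y":0,"z":0,"wx":0,"wy":0,"wz":0,"gripper":0.0},{"x":0.03,"y":0,"z":0,"wx":0,"wy":0,"wz":0,"gripper":0.0},{"x":0.03,"y":0,"z":0,"wx":0,"wy":0,"wz":0,"gripper":0.0}])

```text
time: 20.78
tcp_pos: [0.5336, -0.1331, 0.0056]
tcp_rot: [0.636, 0.772, 0.0, -0.0]
wrist_force: [-0.3, -2.0, 0.2]
width: -0.0001
grip_force: 0.8
```

Request:
jog_arm(moves=[{"x":0.01,"y":0,"z":0,"wx":0,"wy":0,"wz":0,"gripper":0.0},{"x":0.02,"y":0,"z":0,"wx":0,"wy":0,"wz":0,"gripper":0.0},{"x":0.02,"y":0,"z":0,"wx":0,"wy":0,"wz":0,"gripper":0.0}])

```text
time: 21.15
tcp_pos: [0.5335, -0.1321, 0.0057]
tcp_rot: [0.636, 0.772, 0.0, -0.0]
wrist_force: [-0.8, 0.1, 0.1]
width: -0.0001
grip_force: 0.4
```

Request:
jog_arm(moves=[{"x":0.01,"y":0,"z":0,"wx":0,"wy":0,"wz":0,"gripper":0.0},{"x":0.02,"y":0,"z":0,"wx":0,"wy":0,"wz":0,"gripper":0.0},{"x":0.02,"y":0,"z":0,"wx":0,"wy":0,"wz":0,"gripper":0.0}])

```text
time: 21.52
tcp_pos: [0.5333, -0.1312, 0.0056]
tcp_rot: [0.636, 0.772, 0.0, -0.0]
wrist_force: [0.7, -0.3, 0.0]
width: 0.0
grip_force: 0.2
```

Request:
jog_arm(moves=[{"x":0.01,"y":0,"z":0,"wx":0,"wy":0,"wz":0,"gripper":0.0},{"x":0.02,"y":0,"z":0,"wx":0,"wy":0,"wz":0,"gripper":0.0},{"x":0.02,"y":0,"z":0,"wx":0,"wy":0,"wz":0,"gripper":0.0}])

```text
time: 21.9
tcp_pos: [0.533, -0.1302, 0.0056]
tcp_rot: [0.636, 0.772, -0.0, -0.0]
wrist_force: [0.1, 0.3, -0.6]
width: 0.0001
grip_force: 0.0
```

Request:
jog_arm(moves=[{"x":0.01,"y":0,"z":0,"wx":0,"wy":0,"wz":0,"gripper":0.0},{"x":0.02,"y":0,"z":0,"wx":0,"wy":0,"wz":0,"gripper":0.0},{"x":0.02,"y":0,"z":0,"wx":0,"wy":0,"wz":0,"gripper":0.0}])

```text
time: 22.28
tcp_pos: [0.5329, -0.1294, 0.0056]
tcp_rot: [0.636, 0.772, -0.0, 0.0]
wrist_force: [-0.0, 0.3, -0.5]
width: 0.0002
grip_force: 0.0
```

Request:
jog_arm(moves=[{"x":0.01,"y":0,"z":0,"wx":0,"wy":0,"wz":0,"gripper":0.0},{"x":0.02,"y":0,"z":0,"wx":0,"wy":0,"wz":0,"gripper":0.0},{"x":0.02,"y":0,"z":0,"wx":0,"wy":0,"wz":0,"gripper":0.0}])

```text
time: 22.65
tcp_pos: [0.5327, -0.1284, 0.0057]
tcp_rot: [0.636, 0.772, -0.0, 0.0]
wrist_force: [0.1, 1.2, 0.1]
width: 0.0004
grip_force: 0.0
```

Request:
jog_arm(moves=[{"x":0.01,"y":0,"z":0,"wx":0,"wy":0,"wz":0,"gripper":0.0},{"x":0.02,"y":0,"z":0,"wx":0,"wy":0,"wz":0,"gripper":0.0},{"x":0.02,"y":0,"z":0,"wx":0,"wy":0,"wz":0,"gripper":0.0}])

```text
time: 23.02
tcp_pos: [0.5326, -0.1278, 0.0057]
tcp_rot: [0.636, 0.772, -0.0, 0.0]
wrist_force: [1.0, -3.2, -0.3]
width: -0.0
grip_force: 1.8
```

Request:
jog_arm(moves=[{"x":0.01,"y":0,"z":0,"wx":0,"wy":0,"wz":0,"gripper":0.0},{"x":0.01,"y":0,"z":0,"wx":0,"wy":0,"wz":0,"gripper":0.0}])

```text
time: 23.28
tcp_pos: [0.5325, -0.1275, 0.0057]
tcp_rot: [0.636, 0.771, -0.0, 0.0]
wrist_force: [1.7, -5.8, -0.5]
width: 0.0004
grip_force: 2.8
```

The force rises stiffly, so the carriage is on the stop. I'm backing off and lifting clear.

Request:
jog_arm(moves=[{"x":-0.05,"y":0,"z":0,"wx":0,"wy":0,"wz":0,"gripper":0.0},{"x":-0.3,"y":0,"z":0,"wx":0,"wy":0,"wz":0,"gripper":0.0},{"x":-0.8,"y":0,"z":0,"wx":0,"wy":0,"wz":0,"gripper":0.0},{"x":-0.8,"y":0,"z":-1,"wx":0,"wy":0,"wz":0,"gripper":0.0},{"x":-1.8,"y":0,"z":-2.5,"wx":0,"wy":0,"wz":0,"gripper":0.0},{"x":-3,"y":0,"z":-3,"wx":0,"wy":0,"wz":0,"gripper":0.0},{"x":-3,"y":0,"z":-3,"wx":0,"wy":0,"wz":0,"gripper":0.0},{"x":-3,"y":0,"z":-3,"wx":0,"wy":0,"wz":0,"gripper":0.0}])

```text
time: 24.28
tcp_pos: [0.5607, -0.2767, 0.1563]
tcp_rot: [0.637, 0.771, -0.0, 0.001]
wrist_force: [0.1, 1.0, -0.8]
width: 0.0003
grip_force: 0.0
```

```bash
python3 st.py; python3 - <<'E'
from m import *
f=grab_frame("side");cv2.imwrite("pics/s6.png",cv2.resize(f["color"][140:270,230:370],None,fx=4.4,fy=4.4,interpolation=cv2.INTER_CUBIC))
g=grab_frame("top")
c=f["color"].astype(int);P=cloud(f);m=np.zeros((400,640),bool);m[180:240,260:320]=((c[...,2]-c[...,1]>20)&(c[...,2]<140)&(P[...,2]>.03)&(P[...,2]<.05))[180:240,260:320]
print(P[m].mean(0).round(4),m.sum())
E
```

```text
t 24.27 travel mm -51.05 lat -1.66 z 0.1563 push N -1.01 Fz -0.8
[ 0.5198 -0.069   0.0374] 60
```

View pics/s6.png

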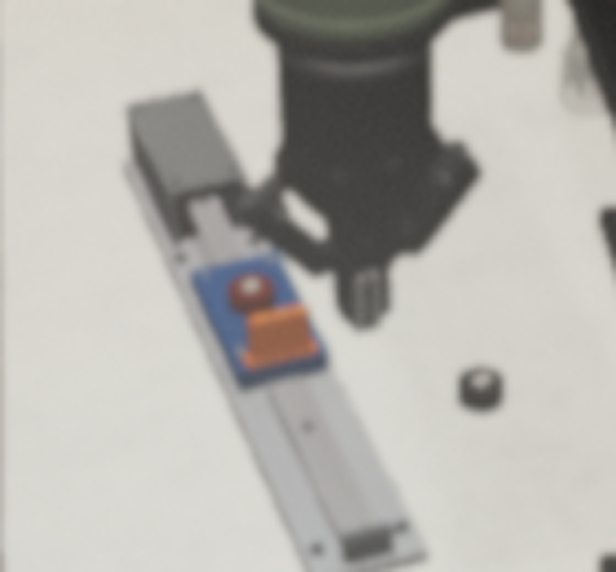

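The carriage is home with the tongue in the housing. The mount sits flat in its nest at about (287,206), and the gripper is clear.

```bash
python3 -c "
from plant import *
print(job_done())"
```

```text
the job is handed in; nothing more can be done
None
```

The red mount is flat in its nest, the carriage is pushed home onto the hidden stop (wrist force at most about 6 N at the stop) and the arm is clear; I handed the job in at about 24 s, and no verdict was returned.

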